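# Close the screen clamp with the T-key

### The arm

A 6-joint arm with a two-finger parallel gripper is mounted at the origin on the work surface. World frame = base frame: x ahead of the robot, y to its left, z up, the work surface at z = 0. Lengths are in m, angles in degrees, forces in N, time in s.
With the tool pointing down it reaches from about 0.325 to 0.85 m from the base axis. Payload 15.5 kg.
Tool frame: the origin (TCP) lies at the very end of the fingers, on their centre line; the grasp point (between the pads) lies arm.grip_depth behind it (arm.grip_depth is the distance from the TCP to the grasp point, in m); z points along the fingers, y is the direction in which the jaws open and shut (so a half turn about z gives the same grasp; the last joint's range is limited). The gripper opens to 91 mm and grips with 3 to 60 N. Pads are 32 mm wide; open, the fingers measure 118 mm over their backs; the gripper's body (76 mm by 178 mm) begins 60 mm behind the grasp point.
Start: joints at [-82.535, 28.281, 77.091, -0, 74.628, -5.472], TCP at [0.14, -0.609, 0.214] pointing down, gripper open.
Joint ranges: [-166.48, 166.48], [-47.26, 123.95], [12.59, 153.08], [-70.14, 250.14], [6.76, 159.57], [-176.63, 176.63]. Speed limits (degrees/s): [108.29, 108.29, 147.25, 172.46, 172.46, 172.46].

### API

Orientations are given as a 3x3 rotation matrix whose columns are the frame's x, y, z axes.
In Python, from rig import arm gives the robot as it stands. Calls block until the motion is done:
- arm.move_to(position, orientation): joint-space move of the TCP to a pose.
- arm.move_l(position, orientation=None, feed=0.15): straight line of the TCP; orientation=None keeps the orientation; feed is the mean speed in m/s.
- arm.move_joints(angles): joint-space move.
- arm.grip(opening): finger opening in m; the grip force is fixed at half the most; returns when the fingers have stopped.
- arm.sleep(seconds).
- arm.solve_ik(position, orientation): joint angles nearest the present ones, or None.
- arm.snapshot(name): name is "scene" or "top" or "wrist"; returns the picture (480x640x3 uint8, red, green, blue); there is no depth.
- arm.get_calibration(name): a dict with "intrinsics" (3x3 intrinsics, pixels), "k1" (the pictures are not rectified: a ray, as slopes to the right and down, at radius r is drawn at 1 + k1 r^2 times it, then the intrinsics apply), "cam_to_world" (4x4, takes a point from camera to world coordinates). Camera axes: x right, y down, z forward; pixel columns grow to the right and rows downward; lengths in m; the calibration is good to about 2 mm. A picture is of the moment at which its call begins: read the wrist's pose just before it. get_calibration takes no time and is no camera call; for the wrist camera it gives the pose at the moment of the call.
A pose or a line that the arm cannot do raises arm.Unreachable and nothing moves.
- arm.sign_off(): hands the job in, once; it reports no verdict.
Readings, each from a call of its own:
- arm.current_t(): time.
- arm.current_joint_positions(): joint angles.
- arm.current_dq(): joint speeds.
- arm.current_tau(): joint torques, N m.
- arm.current_ee_pos(): TCP position.
- arm.current_tool_rot(): TCP orientation.
- arm.current_force(): force on the tool from outside, world axes, zero at the start.
- arm.current_torque(): the same for the moment, N m.
- arm.current_width(): finger opening in m.
Only numpy, scipy, OpenCV 4.12 (cv2) and the standard library are available. Lean on these libraries where they do the work, as an engineer would, in place of code of your own. Each camera call takes 0.05 s, during which the arm holds its last target. There are 200 camera calls.

### The job

Clamp the printing screen: take the T-handled key from its wooden block, put its end through the hole in the clamp's guard plate, and feel for the cross recess of the screw hidden beneath until the key drops in. Turn it clockwise (seen from above) to close the jaw; with the jaw part-way, somewhere around the middle of its travel, let go of the key and leave it standing in the screw, take hold of the handle afresh and turn on until the jaw is fully home against the frame. Then put the key back upright in its block, and leave the tape, ink pot and jar where they are.

Things in the scene. Friction and masses are not known exactly. Their poses are not given: they have to be found in the camera images.
- key: T-key, 125 mm long, upright in the block at the start. Origin: middle of the tip's end; z up the shaft to the handle, x along the handle. Steel shaft 13 mm thick, its lowest 11 mm a cross bit (blades along x and y, 13 mm across, 3 mm thick). Black paddle handle 80 (x) x 16 (y) x 28 mm, 97 to 125 mm above the tip; grip it across its 16 mm.
- block: wooden block 70 x 70 x 60 mm fixed to the bench, origin at the centre of its underside. A vertical hole 16 mm in diameter and 45 mm deep in the middle of its top, mouth chamfered 4 mm, floor 15 mm above the origin, holds the key.
- press: fixed side clamp with a 320 x 360 mm aluminium screen frame; origin on the bench under the screw's axis, x from the screw to the frame, z up. A guard plate 40 (x) x 78 (y) x 8 mm, top 63 mm above the bench, bridges the screw. The frame is 42 mm high; its near bar begins 65 mm from the screw's axis.
- guard_hole (a point): centre of the guard plate's hole at its top face, 63 mm above the bench: 15 mm wide, chamfered 3 mm. Straight below is the screw: its 23 mm square steel head has its top 33 mm below this point; its cross recess has slots 5.5 mm wide, floor 43 mm below, at an unknown angle (repeats every quarter turn). It takes about 0.15 N m to turn and stays where left.
- jaw (a joint): gap in m between the clamp jaw's rubber pad and the frame: 0 is fully home, 0.020 to 0.026 at the start. The screw drives it through a gear rack: 5 mm per radian of screw turn, clockwise seen from above closes; it stops at 0.
- jaw_pad (a point): middle of the face of the jaw's pad, 36 mm above the bench; it moves along the press's x.
- tape: loose roll of blue tape lying flat, 104 mm across, 48 mm high; origin under its centre. Leave alone.
- ink_pot: loose ink pot, 90 mm across, about 100 mm high; origin under its centre. Leave alone.
- coffee_jar: loose glass jar, 66 mm across, about 130 mm high; origin under its centre. Leave alone.
Mind the look-alikes: they are no part of the job. Of the things like the key, leave any that is green; of the rest the larger one is meant. Of the things shaped like the block, the wooden one is meant.

How it is judged (in metres and radians):
On the way, in this order (a step that is already met when the one before it is completed fails the run):
1. the key is through the guard hole and has dropped into the screw's recess, the jaw still wide open (z of key in the frame of guard_hole below -0.037 m and horizontal distance between key and guard_hole below 0.006 m and angle between key's own z axis and vertical below 0.2 rad and value of joint jaw above 0.0175 m), for 0.1 s.
2. the jaw is part-way (gap 3 to 16.5 mm) and the key stands in the screw, let go (z of key in the frame of guard_hole below -0.037 m and horizontal distance between key and guard_hole below 0.006 m and angle between key's own z axis and vertical below 0.2 rad and value of joint jaw between 0.003 and 0.0165 m and contact force between the fingers and key below 0.05 N), for 0.15 s.
3. the jaw is home (gap under 1.5 mm) with the key still in the screw (z of key in the frame of guard_hole below -0.037 m and horizontal distance between key and guard_hole below 0.006 m and angle between key's own z axis and vertical below 0.2 rad and value of joint jaw below 0.0015 m), for 0.1 s.
At the end, for the whole second after the job is handed in: the jaw's gap is under 1.5 mm, and the key is at rest in the block's hole: tip within 8 mm of the block's axis and under 20 mm above the block's origin, tilted less than 0.2 rad (value of joint jaw below 0.0015 m and horizontal distance between key and block below 0.008 m and z of key in the frame of block below 0.02 m and angle between key's own z axis and vertical below 0.2 rad and linear speed of key below 0.02 m/s); the robot touches nothing.
It fails at once if the tape, ink pot or jar is moved more than 20 mm (distance of any of tape, ink_pot, coffee_jar from where it was at the start of the episode above 0.02 m).
It also fails if it takes over 72 s, if anything falls off the work surface, if the arm or the gripper's body presses on something with over 40 N, if the wrist force passes 120 N, or if a joint passes its speed limit or range.

## Working session

There is one attempt and no reset: what is moved stays moved. The work goes in short steps, each a Python script; the robot and the scene stay as the last script left them, time stands still between calls to the robot, and variables do not carry over. Pictures are saved under pics/ and viewed, about 8 in all and at most 12, crops included, and the job is handed in when it is done.

```bash
ls; mkdir -p pics; python3 - <<'E'
from rig import arm
import cv2,numpy as np
np.set_printoptions(precision=4,suppress=True)
print(arm.grip_depth,arm.current_t(),arm.current_tool_rot())
for n in ["scene","top"]:
    im=arm.snapshot(n); cv2.imwrite(f"pics/{n}0.png",im[:,:,::-1]); c=arm.get_calibration(n); print(n,c)
E
```

```text
pics
0.0188 0.0 [[ 0.9746  0.2239 -0.0002]
 [ 0.2239 -0.9746  0.0012]
 [ 0.0001 -0.0012 -1.    ]]
scene {'intrinsics': array([[601.124 ,   0.    , 312.9423],
       [  0.    , 601.124 , 235.4287],
       [  0.    ,   0.    ,   1.    ]]), 'k1': -0.12845188605655367, 'cam_to_world': array([[-0.1315,  0.7454, -0.6535,  1.5451],
       [ 0.9913,  0.1048, -0.0799,  0.1122],
       [ 0.009 , -0.6583, -0.7527,  1.3129],
       [ 0.    ,  0.    ,  0.    ,  1.    ]])}
top {'intrinsics': array([[597.5707,   0.    , 321.6892],
       [  0.    , 597.5707, 240.2201],
       [  0.    ,   0.    ,   1.    ]]), 'k1': 0.006687084011102227, 'cam_to_world': array([[-0.0241, -0.9933,  0.1129,  0.3393],
       [-0.9994,  0.0268,  0.0228, -0.0223],
       [-0.0257, -0.1123, -0.9933,  1.3777],
       [ 0.    ,  0.    ,  0.    ,  1.    ]])}
```

View pics/top0.png

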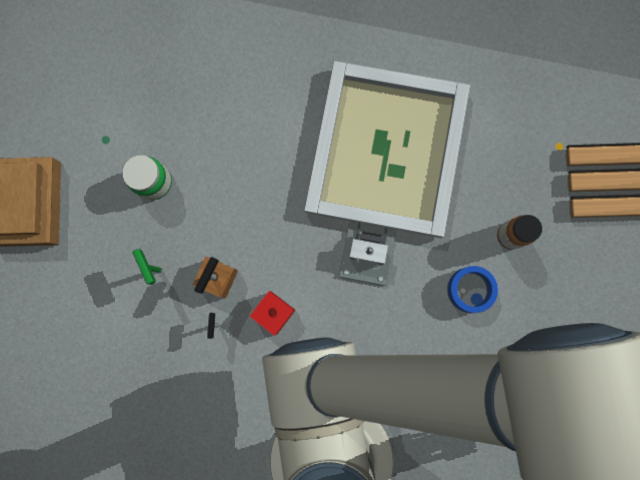

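View pics/scene0.png

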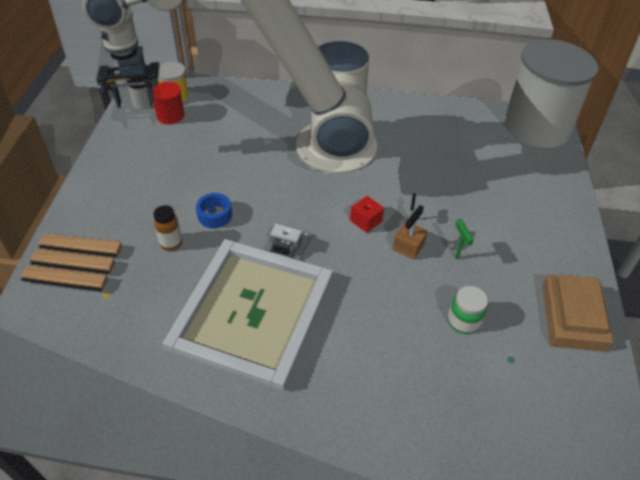

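The top view shows three T-handled things: a green one (147,267), a small black one (211,325) and a larger black one in the wooden block (207,275). I take the large black one as the key. The wooden block is at (214,279), and the red look-alike at (272,313) is to be left. The guard hole is at (369,251). Next I measure these and confirm with a crop.

```bash
cat > h.py <<'E'
from rig import arm
import cv2,numpy as np
np.set_printoptions(precision=4,suppress=True)
def ray(c,uv,z):
    K=c["intrinsics"];D=np.array([c["k1"],0,0,0,0.])
    n=cv2.undistortPoints(np.array([[uv]],float),K,D)[0,0]
    T=c["cam_to_world"];d=T[:3,:3]@np.array([n[0],n[1],1]);o=T[:3,3]
    return o+d*(z-o[2])/d[2]
def proj(c,P):
    T=np.linalg.inv(c["cam_to_world"]);p=T[:3,:3]@np.asarray(P,float)+T[:3,3]
    s=p[:2]/p[2];s=s*(1+c["k1"]*(s@s));return c["intrinsics"][:2,:2]@s+c["intrinsics"][:2,2]
def R(yaw): # tool down, tool y (jaw) along world angle yaw (deg)
    a=np.radians(yaw);y=np.array([np.cos(a),np.sin(a),0]);z=np.array([0,0,-1.]);x=np.cross(y,z)
    return np.stack([x,y,z],1)
def yaw():
    y=arm.current_tool_rot()[:,1];return np.degrees(np.arctan2(y[1],y[0]))
E
python3 - <<'E'
from h import *
c=arm.get_calibration("top")
im=cv2.imread("pics/top0.png")
a=cv2.resize(im[230:350,120:300],None,fx=4,fy=4,interpolation=cv2.INTER_CUBIC)
b=cv2.resize(im[215:295,330:410],None,fx=4,fy=4,interpolation=cv2.INTER_CUBIC)
out=np.zeros((480,800,3),np.uint8);out[:,:720]=a[:,:720];
cv2.imwrite("pics/c1.png",a)
for n,uv,z in [("block",(214,279),.06),("keyh",(207,275),.14),("guard",(369.5,251),.063),("jar",(526,229),.13),("tape",(473,289),.048),("pot",(141,170),.1),("green",(145,266),.12),("small",(211,325),.1),("red",(272,313),.06)]:
    p=ray(c,uv,z);print(n,p,np.hypot(*p[:2]))
w=arm.get_calibration("wrist");print(w["intrinsics"],w["k1"])
Rt=arm.current_tool_rot();T=w["cam_to_world"];print(Rt.T@T[:3,:3],Rt.T@(T[:3,3]-arm.current_ee_pos()))
E
```

```text
block [0.4091 0.2484 0.06  ] 0.4786226980994848
keyh [0.4136 0.2466 0.14  ] 0.48148875813987446
guard [ 0.4619 -0.097   0.063 ] 0.4719887563014622
jar [ 0.4931 -0.4205  0.13  ] 0.6480236068512836
tape [ 0.3732 -0.3227  0.048 ] 0.49335330674755407
pot [0.6505 0.4003 0.1   ] 0.7637749159757157
green [0.4373 0.3831 0.12  ] 0.5813539346275612
small [0.3094 0.2469 0.1   ] 0.395831179946399
red [0.3313 0.1209 0.06  ] 0.35267577957989854
[[359.1724   0.     320.6536]
 [  0.     359.1724 236.262 ]
 [  0.       0.       1.    ]] -0.006128857306273888
[[-0.0014 -0.9591 -0.2832]
 [ 1.     -0.0012 -0.0008]
 [ 0.0005 -0.2832  0.9591]] [ 0.0809 -0.0013 -0.1706]
```

View pics/c1.png

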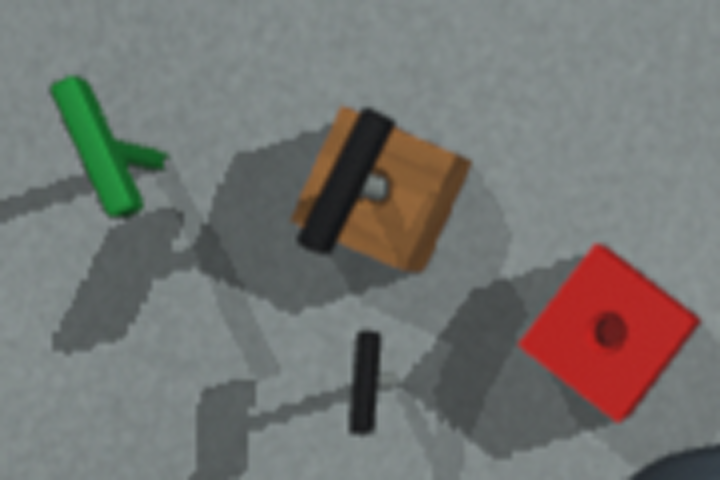

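The crop confirms it. The large black key stands in the wooden block, its handle running from crop (376,112) to (318,250). The green one and the small black one stand apart. Next I look with the wrist camera over the clamp and the key, in two opposite yaws each to cancel hand-eye bias.

```bash
python3 - <<'E'
from h import *
c=arm.get_calibration("top")
a=ray(c,(120+376/4,230+112/4),.14);b=ray(c,(120+318/4,230+250/4),.14)
d=a-b;hy=np.degrees(np.arctan2(d[1],d[0]));print("handle",a,b,(a+b)/2,np.linalg.norm(d),hy)
import pickle
cal={}
def look(n,p,y):
    arm.move_to(p,R(y)); arm.sleep(.3)
    k=arm.get_calibration("wrist");im=arm.snapshot("wrist");cv2.imwrite(f"pics/{n}.png",im[:,:,::-1]);cal[n]=k
    print(n,arm.current_t(),arm.current_joint_positions())
jy=hy+90
look("gA",[.462,-.097,.18],-100);look("gB",[.462,-.097,.18],80)
# nearer j6: choose equivalent grasp
look("kA",[.4136,.2466,.25],jy-180);look("kB",[.4136,.2466,.25],jy)
pickle.dump(cal,open("cal.pkl","wb"))
ims=[cv2.resize(cv2.imread(f"pics/{n}.png"),(400,300),interpolation=cv2.INTER_AREA) for n in ["gA","gB","kA","kB"]]
cv2.imwrite("pics/m1.png",np.vstack([np.hstack(ims[:2]),np.hstack(ims[2:])]))
E
```

```text
handle [0.4487 0.2318 0.14  ] [0.3777 0.2623 0.14  ] [0.4132 0.247  0.14  ] 0.07728147088937944 -23.22379483934714
gA 2.6167 [-19.1325  18.529  100.5391   0.0018  60.9301  80.8855]
gB 5.725 [-19.1101  18.5243 100.545   -0.001   60.9293 -99.1048]
kA 9.65 [ 23.692   14.4856  93.6658  -0.0013  71.8516 136.9174]
kB 12.7583 [ 23.6955  14.4849  93.6604   0.0007  71.8526 -43.0798]
```

View pics/m1.png

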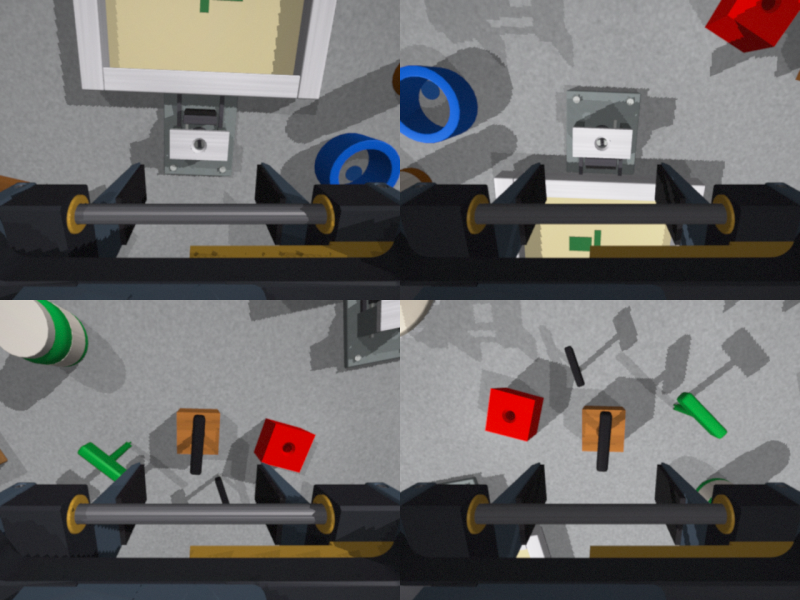

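Wrist pictures (half-size montage): guard hole near (200,144) in gA and (202,143) in gB, with the key handle in the middle of kA and kB, jaws across its 16 mm. I enlarge these to pick centres.

```bash
python3 - <<'E'
from h import *
def crop(n,cx,cy,w,h,f):
    im=cv2.imread(f"pics/{n}.png")[cy-h//2:cy+h//2,cx-w//2:cx+w//2]
    return cv2.resize(im,None,fx=f,fy=f,interpolation=cv2.INTER_CUBIC)
a=np.hstack([crop("gA",320,230,100,72,4),crop("gB",323,229,100,72,4)])
b=np.hstack([crop("kA",318,232,100,76,4)[:, :],crop("kB",324,226,100,76,4)])
cv2.imwrite("pics/m2.png",np.vstack([a,b]))
E
```

```text
(no output)
```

View pics/m2.png

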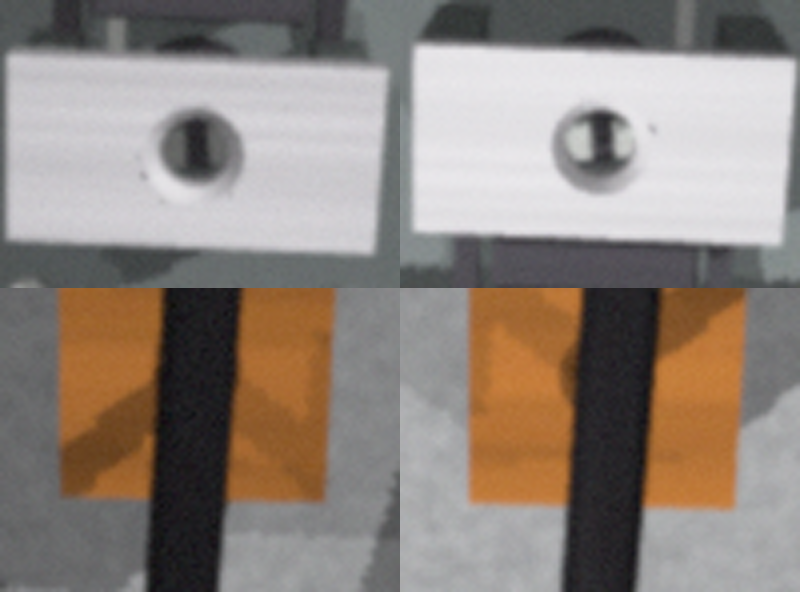

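```bash
cat >> h.py <<'E'
def rect(im,c,cx,cy,z,half,ppm): # ortho view on plane z: right=-y, up=+x
    n=int(2*half*ppm*1000);g=(np.arange(n)-n/2+.5)/(ppm*1000)
    X,Y=np.meshgrid(cx-g,cy-g,indexing="ij");P=np.stack([X,Y,np.full_like(X,z)],-1).reshape(-1,3)
    T=np.linalg.inv(c["cam_to_world"]);q=P@T[:3,:3].T+T[:3,3];s=q[:,:2]/q[:,2:];s=s*(1+c["k1"]*(s**2).sum(1,keepdims=True))
    K=c["intrinsics"];m=(s*[K[0,0],K[1,1]]+K[:2,2]).reshape(n,n,2).astype(np.float32)
    return cv2.remap(im,m[...,0],m[...,1],cv2.INTER_CUBIC)
E
python3 - <<'E'
from h import *
import pickle
cal=pickle.load(open("cal.pkl","rb"))
I={n:cv2.imread(f"pics/{n}.png") for n in cal}
gx,gy=.462,-.097;tiles=[]
def grid(t):
    n=len(t)
    for i in range(0,n,n//10): cv2.line(t,(i,0),(i,6),(0,0,255),1);cv2.line(t,(0,i),(6,i),(0,0,255),1)
    cv2.drawMarker(t,(n//2,n//2),(0,0,255),cv2.MARKER_CROSS,10,1);return t
row=[]
for z in (.063,.030):
    for n in ("gA","gB"): row.append(grid(rect(I[n],cal[n],gx,gy,z,.02,6.5)))
k=[grid(rect(I[n],cal[n],.4132,.247,.14,.05,2.6)) for n in ("kA","kB")]
out=np.vstack([np.hstack(row[:2]+k[:1]),np.hstack(row[2:]+k[1:])]);print(out.shape)
cv2.imwrite("pics/m3.png",out)
# key handle: dark mask
for n in ("kA","kB"):
    t=rect(I[n],cal[n],.4132,.247,.14,.06,5);m=(t.max(2)<60).astype(np.uint8)
    m=cv2.morphologyEx(m,cv2.MORPH_OPEN,np.ones((25,25)))
    nn,l,s,ce=cv2.connectedComponentsWithStats(m);i=l[300,300]
    (x,y),wh,a=cv2.minAreaRect(np.argwhere(l==i)[:,::-1].astype(np.float32))
    print(n,i,"c",.4132-(y-300)/5e3,.247-(x-300)/5e3,np.array(wh)/5,a)
for n,p in (("gA",(320-50+197/4,230-36+155/4)),("gB",(323-50+195/4,229-36+148/4))): print(n,ray(cal[n],p,.063))
E
```

```text
(520, 780, 3)
kA 1 c 0.4158478454589844 0.252142138671875 [15.3015 80.0793] 27.30750274658203
kB 1 c 0.41100178222656253 0.2537943054199219 [15.2447 79.3621] 27.645973205566406
gA [ 0.4609 -0.0942  0.063 ]
gB [ 0.4615 -0.0945  0.063 ]
```

View pics/m3.png

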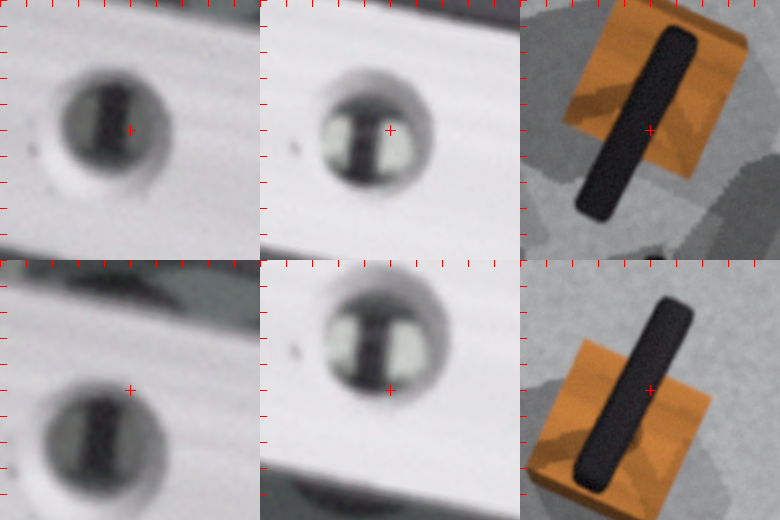

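The slot of the screw shows through the hole: a dark strip near world angle -3° in both rectified views. The guard hole is at about (0.461,-0.0935). Next I compare block axis and handle centre for key lean.

```bash
python3 - <<'E'
from h import *
import pickle
cal=pickle.load(open("cal.pkl","rb"))
def fit(m):
    nn,l,s,ce=cv2.connectedComponentsWithStats(m);i=1+np.argmax(s[1:,4]);p=np.argwhere(l==i).astype(float)
    return p
for n in ("kA","kB"):
    im=cv2.imread(f"pics/{n}.png")
    for z in (.14,.112):
        t=rect(im,cal[n],.4132,.25,z,.06,5);m=(t.max(2)<60).astype(np.uint8)
        m=cv2.morphologyEx(m,cv2.MORPH_OPEN,np.ones((25,25)));p=fit(m);c=p.mean(0)
        w,v=np.linalg.eigh(np.cov((p-c).T));d=v[:,1];q=(p-c)@v/5
        print(n,z,"handle c",.4132-(c[0]-300)/5e3,.25-(c[1]-300)/5e3,"ang",np.degrees(np.arctan(d[1]/d[0])),np.ptp(q,0))
    t=rect(im,cal[n],.4132,.25,.06,.07,5);h=cv2.cvtColor(t,cv2.COLOR_BGR2HSV)
    m=((h[...,0]>5)&(h[...,0]<25)&(h[...,1]>90)).astype(np.uint8);m=cv2.morphologyEx(m,cv2.MORPH_CLOSE,np.ones((121,121)));
    m=cv2.morphologyEx(m,cv2.MORPH_OPEN,np.ones((41,41)))
    p=fit(m);(x,y),wh,a=cv2.minAreaRect(p[:,::-1].astype(np.float32))
    print(n,"block c",.4132-(y-350)/5e3,.25-(x-350)/5e3,np.array(wh)/5,a)
E
```

```text
kA 0.14 handle c 0.4157504687006285 0.2521872415124811 ang -27.41420925427187 [15.3023 80.0822]
kA 0.112 handle c 0.4085592649488421 0.2557377873105127 ang -27.39017315628238 [16.847  88.0386]
kA block c 0.4163121459960938 0.2521115539550781 [70.2244 76.7695] 24.650583267211914
kB 0.14 handle c 0.41098011236764387 0.2541237628754592 ang -27.205086885938705 [15.3023 79.3547]
kB 0.112 handle c 0.4180523234366633 0.2515340155887428 ang -27.20782629203875 [16.8626 87.3127]
kB block c 0.41080009765625003 0.254460498046875 [70.2036 75.6714] 24.824552536010742
```

Block axis (0.4136,0.2533) and handle centre (0.4134,0.2531) agree, so the key stands upright, with its handle at -27.3°. Now I grasp and lift it.

```bash
python3 - <<'E'
from h import *
r=R(62.7);p=np.array([.4134,.2531,.1072])
arm.move_to(p+[0,0,.06],r);arm.move_l(p,r,feed=.12)
f0=arm.current_force();arm.grip(0.0);print("w",arm.current_width(),arm.current_force()-f0)
arm.move_l(p+[0,0,.105],feed=.15);arm.sleep(.2)
print(arm.current_force(),arm.current_torque(),arm.current_width(),arm.current_t())
arm.move_to([.4613,-.0935,.168],R(87));arm.sleep(.3)
k=arm.get_calibration("wrist");a=arm.snapshot("wrist");b=arm.snapshot("scene")
print(arm.current_force(),arm.current_ee_pos(),arm.current_joint_positions(),arm.current_t())
s=proj(arm.get_calibration("scene"),[.4613,-.0935,.075]);u,v=s.astype(int);print(s)
b=cv2.resize(b[v-50:v+50,u-50:u+50],(500,500),interpolation=cv2.INTER_CUBIC)
a=cv2.resize(a[160:340,230:410],(300,300));o=np.zeros((500,800,3),np.uint8);o[:,:500]=b;o[:300,500:]=a
cv2.imwrite("pics/m4.png",o[:,:,::-1])
E
```

```text
w 0.01602885444467097 [ 0.6449 -0.9329  0.6968]
[-0.0759 -0.0248 -1.1008] [ 0.0236 -0.1263 -0.0063] 0.01575785384535687 16.0167
[ 0.1947  0.1848 -0.5283] [ 0.4614 -0.0932  0.168 ] [ -18.6973   19.3728  101.6002   -0.       59.0234 -105.7239] 17.7417
[286.6298 230.1473]
```

View pics/m4.png

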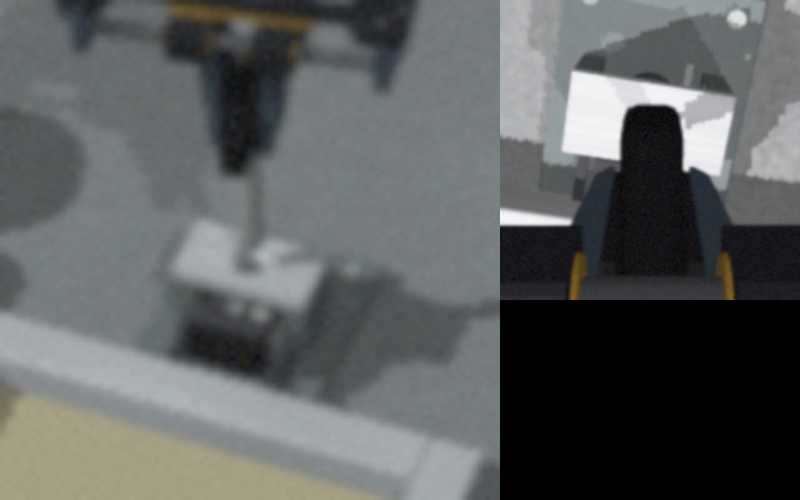

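The key hangs above the plate with its tip near (258,255) in the crop, by the hole. I descend with force checks.

```bash
cat >> h.py <<'E'
def down(xy,r,z0,z1,step=.003,lim=6,feed=.04):
    f0=arm.current_force()[2]
    z=z0;log=[]
    while z>z1+1e-6:
        z=max(z1,z-step);arm.move_l([xy[0],xy[1],z],r,feed=feed)
        f=arm.current_force();log.append((round(z,4),round(f[2]-f0,1),round(float(np.hypot(*f[:2])),1)))
        if f[2]-f0>lim: break
    print(log,arm.current_t());return z
E
python3 - <<'E'
from h import *
print(down([.4613,-.0935],R(87),.168,.112), arm.current_force(),arm.current_torque())
E
```

```text
[(0.165, np.float64(-0.9), 1.0), (0.162, np.float64(-0.4), 0.7), (0.159, np.float64(-0.2), 0.2), (0.156, np.float64(0.3), 0.2), (0.153, np.float64(-0.2), 2.0), (0.15, np.float64(-1.0), 1.9), (0.147, np.float64(-1.4), 2.6), (0.144, np.float64(-2.3), 3.2), (0.141, np.float64(-2.4), 4.0), (0.138, np.float64(-2.9), 4.6), (0.135, np.float64(-3.1), 4.3), (0.132, np.float64(-2.8), 4.7), (0.129, np.float64(-3.2), 4.7), (0.126, np.float64(-3.8), 5.4), (0.123, np.float64(-3.4), 4.4), (0.12, np.float64(-3.5), 5.0), (0.117, np.float64(-3.7), 4.7), (0.114, np.float64(-3.2), 5.5), (0.112, np.float64(0.5), 6.6)] 22.4917
0.112 [-3.5849 -5.486   0.0156] [-1.1776  0.6092  0.0194]
```

It went through the hole and past the head-top height without contact, and touched only at TCP 0.112 (tip 0.020, the recess floor). So it has dropped in. Now the first stroke.

```bash
python3 - <<'E'
from h import *
arm.move_l([.4606,-.0945,.1125],R(87),feed=.02);print(arm.current_force(),arm.current_torque())
q=np.array(arm.current_joint_positions())
for j in (-80,-52,-24,4,31):
    q[5]=j;arm.move_joints(q);print(j,arm.current_force(),arm.current_torque(),arm.current_t())
E
```

```text
[-0.208  -0.1419 -0.3866] [ 0.0745 -0.1932  0.0049]
-80 [-2.3755 -1.2373 -0.9509] [-0.4168  0.3695  0.0783] 23.2667
-52 [-1.9359 -0.9873 -1.7766] [-0.231   0.1722  0.1216] 23.825
-24 [-0.6607 -0.4091 -3.5457] [-0.1241 -0.1144  0.1027] 24.3833
4 [ 1.0459 -1.3887 -4.0788] [-0.3559 -0.3598  0.109 ] 24.9417
31 [ 3.0713 -2.0996 -5.0566] [-0.7881 -0.626   0.1377] 25.4833
```

```bash
python3 - <<'E'
from h import *
import pickle
arm.grip(.091);arm.sleep(.4);print(arm.current_width(),arm.current_force(),arm.current_t())
p=np.array(arm.current_ee_pos());print(p,yaw())
arm.move_l(p+[0,0,.14],feed=.2);arm.sleep(.3)
k1=arm.get_calibration("wrist");a=arm.snapshot("wrist")
q=np.array(arm.current_joint_positions());q[5]-=180;arm.move_joints(q);arm.sleep(.3)
k2=arm.get_calibration("wrist");b=arm.snapshot("wrist");print(arm.current_t(),yaw())
pickle.dump((a,k1,b,k2),open("r.pkl","wb"))
for im,k in ((a,k1),(b,k2)):
    t=rect(im,k,.461,-.0935,.145,.06,5);m=(t.max(2)<60).astype(np.uint8)
    m=cv2.morphologyEx(m,cv2.MORPH_OPEN,np.ones((25,25)));nn,l,s,ce=cv2.connectedComponentsWithStats(m)
    i=l[300,300];P=np.argwhere(l==i).astype(float);c=P.mean(0);w,v=np.linalg.eigh(np.cov((P-c).T));d=v[:,1]
    print(i,.461-(c[0]-300)/5e3,-.0935-(c[1]-300)/5e3,np.degrees(np.arctan(d[1]/d[0])),np.ptp((P-c)@v/5,0))
T=[cv2.resize(im,(400,300),interpolation=cv2.INTER_AREA) for im in (a,b)]+[rect(im,k,.50,-.10,.042,.05,4) for im,k in ((a,k1),(b,k2))]
o=np.zeros((600,800,3),np.uint8);o[:300,:400]=T[0];o[:300,400:]=T[1];o[300:,50:350]=cv2.resize(T[2],(300,300));o[300:,450:750]=cv2.resize(T[3],(300,300))
cv2.imwrite("pics/m5.png",o[:,:,::-1])
E
```

```text
0.09079180455231409 [0.8007 0.6979 0.8227] 27.0833
[ 0.4609 -0.0944  0.1126] -49.89894128389084
31.3917 130.09661235268644
1 0.4626227615423279 -0.0916297120700797 44.456780392113814 [15.1154 79.9598]
1 0.46063088415882114 -0.09408501841997544 43.96828276542619 [19.3025 81.234 ]
```

View pics/m5.png

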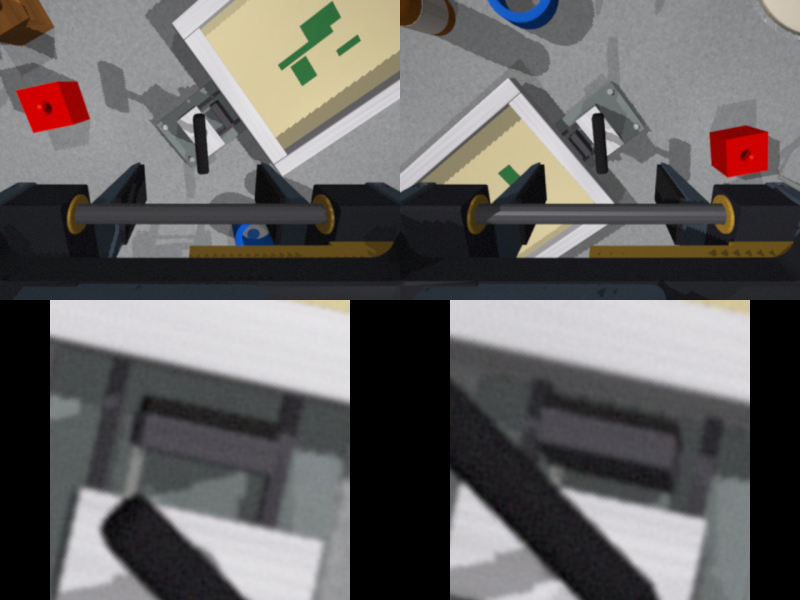

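The key stands in the screw, let go. Its handle (centre ≈ (0.4616,-0.093)) is at ≈44°, and the gap in the lower tiles is about 9–10 mm (pad edge to frame edge ~30 px at 3 px/mm). I regrip and turn on until the torque rises.

```bash
python3 - <<'E'
from h import *
p=[.4612,-.0936,.1125];r=R(133.5)
arm.move_l([p[0],p[1],.19],r,feed=.2);arm.move_l(p,r,feed=.15)
arm.grip(0.0);print("w",arm.current_width(),arm.current_force(),arm.current_torque(),arm.current_t())
q=np.array(arm.current_joint_positions());print(q)
s=0
while q[5]<165:
    q[5]+=12;arm.move_joints(q);f=arm.current_force();m=arm.current_torque();s+=12
    print(s,f,m,round(arm.current_t(),2))
    if m[2]>.4: break
E
```

```text
w 0.015945037048493264 [ 0.2408 -1.7786 -1.0983] [-0.3164 -0.2902  0.052 ] 33.6417
[ -18.7531   24.2679  105.2355   -0.0104   50.4774 -152.2468]
12 [ 0.94   -2.1402 -2.2761] [-0.4458 -0.3905  0.131 ] 33.97
24 [ 1.6024 -3.832  -2.3236] [-0.7355 -0.5629  0.1324] 34.29
36 [ 2.4202 -3.2955 -2.5258] [-0.9677 -0.6469  0.1119] 34.62
48 [ 2.5454 -5.3263 -2.9871] [-1.2833 -0.664   0.1134] 34.94
60 [ 1.5222 -5.9881 -3.0753] [-1.4742 -0.6376  0.1252] 35.27
72 [ 1.0845 -5.1746 -1.7511] [-1.6218 -0.3992  0.0915] 35.59
84 [ 0.7352 -6.1866 -1.0979] [-1.6477 -0.2003  0.1121] 35.92
96 [-0.8132 -5.6115 -0.6997] [-1.5704 -0.06    0.061 ] 36.24
108 [-0.1061 -5.2508 -0.333 ] [-1.4762 -0.0197  0.1197] 36.57
120 [-0.1683 -5.0309  0.1887] [-1.4666  0.1135  0.1041] 36.89
132 [-1.3567 -4.6341 -0.0759] [-1.4396  0.037   0.1978] 37.22
144 [-0.0355 -2.0834  1.0763] [-0.7132 -0.1716  0.7487] 37.54
```

Torque jumped to 0.75 N m at about 132–144°, so it is at the stop. I check the gap before withdrawing.

```bash
python3 - <<'E'
from h import *
q=np.array(arm.current_joint_positions());q[5]-=9;arm.move_joints(q);arm.sleep(.2)
print(arm.current_force(),arm.current_torque(),yaw(),arm.current_ee_pos())
k=arm.get_calibration("wrist");a=arm.snapshot("wrist")
t=rect(a,k,.50,-.10,.042,.05,4)
o=np.zeros((400,800,3),np.uint8);o[:,:400]=t;o[:300,400:]=cv2.resize(a,(400,300),interpolation=cv2.INTER_AREA)
cv2.imwrite("pics/m6.png",o[:,:,::-1])
E
```

```text
[-0.0587 -3.2008  1.9796] [-0.7364  0.1417  0.3691] -0.9102034046723231 [ 0.4611 -0.0936  0.1125]
```

View pics/m6.png

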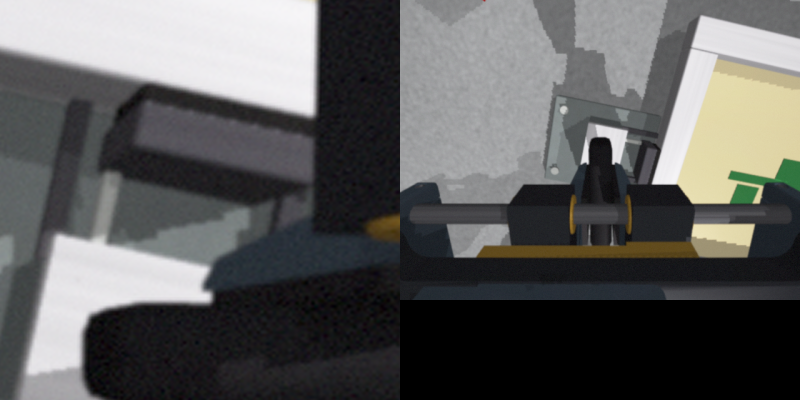

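The pad is now against the frame, where the gap showed floor before. With the residual torque at the stop, the jaw is home. I relax, withdraw and return the key.

```bash
python3 - <<'E'
from h import *
q=np.array(arm.current_joint_positions());q[5]-=6;arm.move_joints(q);print(arm.current_torque())
p=np.array(arm.current_ee_pos())
for dz in (.01,.03,.06,.10):
    arm.move_l([p[0],p[1],p[2]+dz],feed=.08);print(dz,arm.current_force(),arm.current_torque())
arm.move_to([.4135,.2532,.21],R(62.7));arm.move_l([.4135,.2532,.165],R(62.7),feed=.1);arm.sleep(.3)
print(arm.current_force(),arm.current_torque(),arm.current_width())
print(down([.4135,.2532],R(62.7),.165,.1075,step=.004,lim=5,feed=.06),arm.current_force(),arm.current_t())
E
```

```text
[-0.8204  0.2473  0.1115]
0.01 [-1.325   0.1117 -0.7723] [-0.0147 -0.095  -0.0088]
0.03 [-0.7967 -0.1445 -2.0958] [ 0.009  -0.0934 -0.0136]
0.06 [ 0.1561  0.0712 -1.6058] [ 0.012  -0.1643 -0.0372]
0.1 [ 0.0104  0.3904 -1.5867] [-0.0463 -0.0887 -0.0032]
[-0.3179 -0.2772 -1.2602] [ 0.0766 -0.1326  0.037 ] 0.01573898926347081
[(0.161, np.float64(0.5), 0.2), (0.157, np.float64(0.8), 0.7), (0.153, np.float64(0.9), 0.6), (0.149, np.float64(0.3), 1.0), (0.145, np.float64(0.4), 0.5), (0.141, np.float64(0.3), 1.3), (0.137, np.float64(-0.0), 1.0), (0.133, np.float64(-0.6), 1.0), (0.129, np.float64(-0.4), 0.5), (0.125, np.float64(-0.3), 0.7), (0.121, np.float64(-0.6), 2.2), (0.117, np.float64(-0.0), 1.0), (0.113, np.float64(-0.1), 1.7), (0.109, np.float64(-0.1), 1.9), (0.1075, np.float64(1.2), 2.4)] 46.15
0.1075 [-1.0598 -2.1138 -0.1056] 46.15
```

The key slid into the block without resistance to its full depth. I release, retreat and check key and jaw from the clamp side.

```bash
python3 - <<'E'
from h import *
arm.grip(.091);arm.sleep(.2)
arm.move_l([.4135,.2532,.25],feed=.2);arm.sleep(.3)
k1=arm.get_calibration("wrist");a=arm.snapshot("wrist")
arm.move_to([.4613,-.0935,.2],R(-100+180-0));arm.sleep(.3)
k2=arm.get_calibration("wrist");b=arm.snapshot("wrist");c=arm.snapshot("top");print(arm.current_t())
o=np.zeros((600,800,3),np.uint8);o[:300,:400]=cv2.resize(a,(400,300));o[:300,400:]=cv2.resize(b,(400,300))
o[300:,:300]=rect(b,k2,.50,-.10,.042,.0375,4);o[300:,400:]=cv2.resize(c,(400,300))
cv2.imwrite("pics/m7.png",o[:,:,::-1])
t=rect(a,k1,.4132,.25,.14,.06,5);m=(t.max(2)<60).astype(np.uint8)
m=cv2.morphologyEx(m,cv2.MORPH_OPEN,np.ones((25,25)));nn,l,s,ce=cv2.connectedComponentsWithStats(m)
P=np.argwhere(l==l[300,300]);r=cv2.minAreaRect(P[:,::-1].astype(np.float32));print(r[1][0]/5,r[1][1]/5,.4132-(r[0][1]-300)/5e3,.25-(r[0][0]-300)/5e3)
E
```

```text
50.4917
15.019931030273437 79.63244018554687 0.41179207763671877 0.25473812255859374
```

View pics/m7.png

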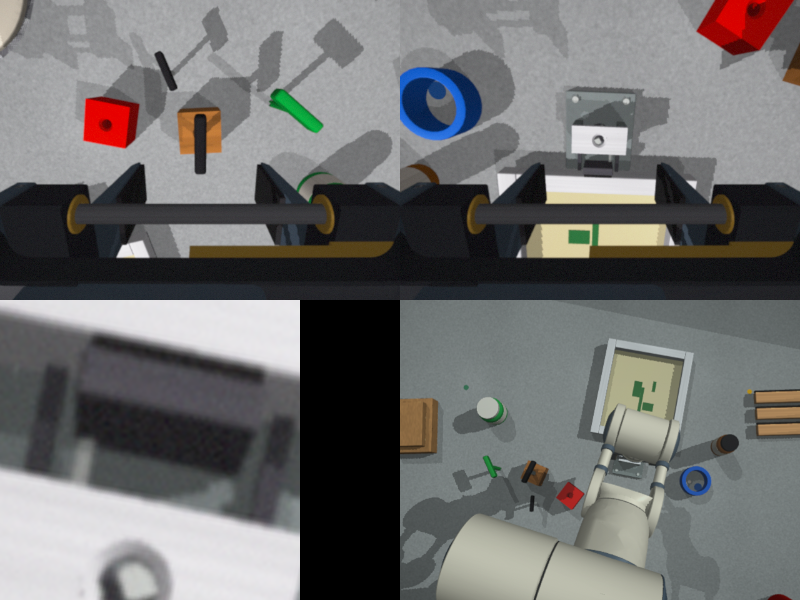

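The key stands upright in the wooden block at (200,140). In the rectified tile the pad meets the frame edge near (180,350), and the tape, pot and jar are where they were.

```bash
python3 -c "
from h import *
print(arm.current_force(),arm.current_t());arm.sign_off()"
```

```text
[ 0.1595  0.5766 -0.5459] 50.4917
the job is handed in; nothing more can be done
```

The job is done and handed in at 50.5 s of the 72 s allowed; `sign_off` gave no verdict.

- **Insertion:** I took the large black key from the wooden block. It went straight through the guard hole and into the recess, because the slot angle could be read through the hole in the wrist pictures. No search was needed.
- **First stroke:** I turned the key about 137° clockwise, let go, and left it standing in the screw. The gap then measured roughly 9–10 mm by eye from the pictures.
- **Second stroke:** I took a fresh grip and turned about 140° until the torque jumped from about 0.12 to 0.75 N m at the stop.
- **Return:** The key slid back into the block to its full depth with almost no force.

**Last checks:**
- **Key:** The handle measured (0.4118, 0.2547), about 2 mm from the block axis. That was a single view with the same camera bias as before, so I take the key to be upright and seated.
- **Jaw:** The pad lies against the frame edge in the picture. I had no direct gap reading, so this rests on that picture and the torque jump.
- **Other objects:** The tape, pot and jar look unmoved in the top view, judged by eye only.
- **Disagreement:** After the first stroke the handle measured about 44° where 40° was expected. I allowed for this in the second grip, and no other check failed.

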